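# Carton on the measuring board

### The job

A carton has been put down askew on the measuring board of the parts counter: push it with the fingertips until its long side lies flat along the long fence and its end is up against the end stop, and slide the cursor up, pushing only on the back of its blade, until the blade rests against the free end of the carton so that its length can be read. Nothing is gripped, lifted or tipped. Leave the other things on the counter where they are and finish with the hand clear.

Things in the scene. Friction and masses are not known exactly. Their poses are not given: they have to be found in the camera images.
- board: fixed grey measuring board. Origin under its bed, at counter height; x points across the bed to the long aluminium fence, y along that fence to the end stop, z up. Board frame, mm: bed top z 18, x -120 to 134, y -269 to 225; the long fence's inner face is x = 110, the end stop's is y = 200; both stand 40 above the bed. Its heading varies by about 0.15 rad.
- corner (a point): inner corner where long fence, end stop and bed meet, at board frame (110, 200, 18) mm, axes as the board's. The long fence is 24 mm thick and runs along the whole far edge; the stop is 25 mm thick, board x -90 to 110. Behind the corner a slim height staff, 25 mm square, rises to 258 mm above the counter.
- carton: carton to be measured: closed, brown, taped, white label; 120 (x) x 190 (y) x 70 high mm, 0.4 to 0.65 kg, sliding friction about 0.6. Origin at the centre of its underside. Starts up to 0.25 rad askew on the bed; its +x long side goes to the long fence, its +y end to the end stop. Home, its origin is at board frame (50, 105, 18) mm.
- cursor (a joint): cursor's place along the long fence, m: 0 at the open end, growing towards the end stop (board +y), up to 0.30. Its blade's steel face lies at board y = value - 0.220. It moves against about 1.5 N and stays where it is left. With the carton home the face touches it at 0.230.
- blade_mid (a point): centre of the cursor blade's steel face (towards the end stop), axes as the board's. The blade is an upright plate square to the fence, 11 mm thick: its black back is 11 mm towards board -y. From here it reaches 56 mm towards the fence, 74 mm away from it, 22.5 mm up and down. A black saddle 50 mm long behind it rides on the fence, 9 mm above its top.
- tape_roll: bystander: a roll of brown packing tape standing flat, 96 mm across, 48 high; origin at the centre of its underside.
- fitting: bystander: a brass pipe fitting with a hexagon, 37 mm across, 42 high, standing on the counter beside the open end of the board; origin at the centre of its underside.
- small_carton: bystander: a small cardboard box 70 x 70 x 80 high mm, not the one to be measured; origin at the centre of its underside.
Not all that is in view belongs to the job. Several things have the shape of the carton; the one meant has the colours described above.

How it is judged:
By the outcome, as a careful person would: the job done as asked, in the order asked, and still so for the second after the job is handed in, with the robot touching nothing.
It also fails if it takes over 53 s, if anything falls off the work surface, if the arm or the gripper's body presses on something with over 40 N, if the wrist force passes 120 N, or if a joint passes its speed limit or range.

### The arm

A 6-joint arm with a two-finger parallel gripper is mounted at the origin on the work surface. World frame = base frame: x ahead of the robot, y to its left, z up, the work surface at z = 0. Lengths are in m, angles in rad, forces in N, time in s.
With the tool pointing down it reaches from about 0.375 to 0.9 m from the base axis. Payload 3.1 kg.
Tool frame: the origin (TCP) lies midway between the tips of the shut fingers; the grasp point (between the pads) lies 19 mm behind it; z points along the fingers, y is the line along which they close (so a half turn about z gives the same grasp; the last joint's range is limited). The gripper opens to 87 mm and grips with 3 to 60 N. Pads are 19 mm wide; open, the fingers measure 117 mm over their backs; the gripper's body (75 mm by 190 mm) begins 51 mm behind the grasp point.
Start: joints at [-1.526, 0.527, 1.433, -0, 1.181, -0.178], TCP at [0.138, -0.61, 0.223] pointing down, gripper open.
Joint ranges: [-3.08, 3.08], [-0.75, 2.2], [0.22, 2.44], [-1.43, 4.57], [0, 2.65], [-2.85, 2.85]. Speed limits (rad/s): [2.79, 2.79, 3.14, 3.14, 3.14, 3.14].

### API

Orientations are given as a 3x3 rotation matrix whose columns are the frame's x, y, z axes.
In Python, from rig import r, eyes, finder gives the robot as it stands. The module is installed in compiled form; this text tells all that it offers.
- The arm moves only by the shell command python3 -m crank 'ROWS' [FORCE]. ROWS is JSON, a list of rows, each a list of 3 entries, a list of its own where there are three numbers: the shift along the tool's x, y, z in cm, then the turn about the tool's z in degrees, then the finger opening in cm, from 0 to 8.7. In form: [[[tx, ty, tz], roll, grip], ...]. A call has 1 to 8 rows; each row is the pose to reach, as a shift and turn from the pose commanded when the call began, along the tool's axes at that moment; what a row does not reach only later rows make up. A row lasts 1/8 s, in which the tool goes at most 62.5 mm and 10.7 degrees, less where a joint would pass 70% of its speed; a pose out of reach is approached as far as the arm can. A call with a gripper value outside its range is refused whole. The fingers move at their own pace and stop on an object; FORCE is the grip in N (left out, the last holds). Time passes only in rows, so rows that repeat a pose let the fingers close. It gives the time, the measured TCP pose, the force, the opening and the grip force at its end, in the units of the state.
- r.get_state(): the state, without advancing time (a new reading comes with each control period).
- eyes.snapshot(name): name is "side" or "top" or "wrist"; returns the picture (480x640x3 uint8, blue, green, red); there is no depth.
- eyes.calibration(name): a dict with "vertical_fov" (degrees; the focal length in pixels is half the picture's height over the tangent of half this angle, whatever the lens; pixels are square), "cx", "cy" (the principal point, pixels), "view" (4x4, takes a point from world to camera coordinates). Camera axes: x right, y down, z forward; pixel columns grow to the right and rows downward; lengths in m; the calibration is good to about 2 mm. The wrist camera is an equidistant fisheye: a pixel r from the principal point sees the ray r / f radians off the axis. A picture is of the moment at which its call begins: read the wrist's pose just before it. calibration takes no time and is no camera call; for the wrist camera it gives the pose at the moment of the call.
- r.hand_in(): hands the job in; it is judged then, once.
Trained networks look in the newest picture that a camera, given by its name, has taken for a name from the list of things; names that differ only in an ending like _2 or _b are one class to them, and where a whole thing is asked for, a point or a joint stands for the part that bears it (a point fixed in the world has none). Each returns a list of dicts, best first, with "confidence" (0 to 1); they miss things now and then, are a little off and sometimes report something else, mostly with a low value. They report only what shows in the picture. A call takes as long as a camera call. They do not tell look-alikes from the thing itself.
- finder.silhouettes(name, camera): "pixels" (480x640 bool, what is visible of it).
- finder.tip_of(name, camera): "position" ([x, y, z] in m, in world coordinates, good to about 4 mm: a listed point, or the origin of a listed thing).
The state is a dict: "time_s": time; "q": joint angles; "qvel": joint speeds; "effort": joint torques, N m; "eef_pos": TCP position; "orientation": TCP orientation; "ft_force": force on the tool from outside, world axes, zero at the start; "moment": the same for the moment, N m; "grip_width": opening from 0.0 (shut) to 1.0 (fully open); "finger_force": force on a finger pad.
Only numpy, scipy, OpenCV 4.12 (cv2) and the standard library are available. Lean on these libraries where they do the work, as an engineer would, in place of code of your own. Each camera call takes 0.05 s, during which the arm holds its last target. There are 200 camera calls.

## Working session

There is one attempt and no reset: what is moved stays moved. The work goes in short steps, Python scripts to look and compute and a shell command to move; the robot and the scene stay as the last step left them, time stands still between calls to the robot, and variables do not carry over. Pictures are saved under pics/ and viewed, at most 10 in all, crops included, and the job is handed in when it is done.

```bash
mkdir -p pics
python3 - <<'E'
from rig import r,eyes,finder
import cv2,numpy as np
a=eyes.snapshot("top");b=eyes.snapshot("side")
cv2.imwrite("pics/top.png",a);cv2.imwrite("pics/side.png",b)
for c in("top","side"):
  for n in("corner","carton","blade_mid","board","tape_roll","fitting","small_carton"):
    print(c,n,[(np.round(d["position"],3).tolist(),round(d["confidence"],2)) for d in finder.tip_of(n,c)[:4]])
s=r.get_state();print(s["time_s"],s["eef_pos"],np.round(s["orientation"],3).tolist(),s["ft_force"])
E
```

```text
top corner [([0.712, 0.274, 0.02], 0.91), ([0.581, 0.126, 0.017], 0.26)]
top carton [([0.579, 0.13, 0.017], 0.97), ([0.526, 0.473, 0.001], 0.81), ([0.286, 0.214, -0.003], 0.72)]
top blade_mid [([0.609, -0.105, 0.043], 0.97)]
top board []
top tape_roll [([0.305, -0.394, 0.003], 0.98)]
top fitting [([0.709, 0.276, 0.018], 0.74), ([0.473, -0.238, -0.0], 0.69)]
top small_carton [([0.328, 0.399, 0.0], 0.83)]
side corner [([0.709, 0.276, 0.019], 0.92)]
side carton [([0.287, 0.215, 0.003], 0.91), ([0.579, 0.132, 0.016], 0.89), ([0.523, 0.471, 0.002], 0.79)]
side blade_mid [([0.602, -0.113, 0.04], 0.74)]
side board [([0.58, 0.088, 0.001], 0.77)]
side tape_roll [([0.302, -0.394, -0.002], 0.57)]
side fitting [([0.473, -0.244, -0.003], 0.65)]
side small_carton [([0.327, 0.397, 0.001], 0.81)]
0.8 [ 0.13811037 -0.60954324  0.22257862] [[0.975, 0.221, -0.0], [0.221, -0.975, -0.0], [-0.0, 0.0, -1.0]] [ 0.050408   -0.48039025  0.46244835]
```

View pics/top.png

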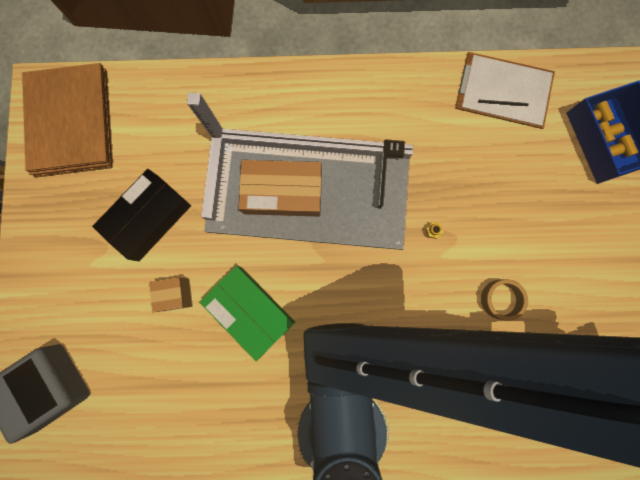

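View pics/side.png

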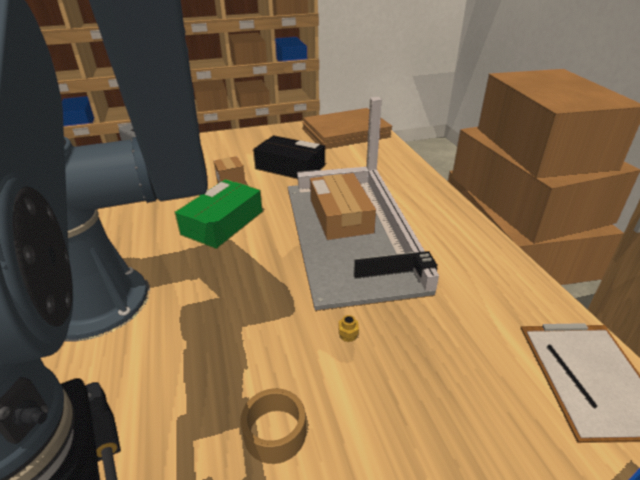

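The top picture shows the board at px (205–411, 130–248), with its corner and staff at about (218,135). The brown carton with the label is at (240–321, 160–215) and the blade at (381,150–207). The fitting is at (433,230). The green and black boxes are look-alikes. Next I'll fit the headings.

```bash
cat > h.py <<'E'
from rig import r,eyes,finder
import cv2,numpy as np
from scipy.optimize import minimize,least_squares
def proj(c,P):
    K=eyes.calibration(c);V=np.array(K["view"]);f=240/np.tan(np.radians(K["vertical_fov"])/2)
    p=np.c_[P,np.ones(len(P))]@V.T
    return np.c_[f*p[:,0]/p[:,2]+K["cx"],f*p[:,1]/p[:,2]+K["cy"]]
def unproj(c,uv,z):
    K=eyes.calibration(c);V=np.array(K["view"]);f=240/np.tan(np.radians(K["vertical_fov"])/2)
    R=V[:3,:3];o=-R.T@V[:3,3];d=R.T@np.array([(uv[0]-K["cx"])/f,(uv[1]-K["cy"])/f,1])
    return o+d*(z-o[2])/d[2]
def tf(p,L): # p=x,y,yaw ; L local
    c,s=np.cos(p[2]),np.sin(p[2]);return np.c_[p[0]+c*L[:,0]-s*L[:,1],p[1]+s*L[:,0]+c*L[:,1],L[:,2]]
BOX=np.array([[x,y,z] for x in(-.06,.06) for y in(-.095,.095) for z in(.018,.088)])
def carton(cams=("top","side"),p0=(.579,.131,0)):
    M={}
    for c in cams:
        eyes.snapshot(c)
        S=[d["pixels"] for d in finder.silhouettes("carton",c)]
        u=proj(c,np.array([[p0[0],p0[1],.085]]))[0].astype(int)
        S=[m for m in S if m[u[1],u[0]]]
        if S:M[c]=S[0]
    def cost(p):
        e=0
        for c,m in M.items():
            im=np.zeros((480,640),np.uint8)
            h=cv2.convexHull(proj(c,tf(p,BOX)).astype(np.float32))
            cv2.fillConvexPoly(im,np.round(h*16).astype(int),1,shift=4,lineType=8)
            e+=1-(m&(im>0)).sum()/(m|(im>0)).sum()
        return e
    b=None
    for y in(-.2,-.1,0,.1,.2):
        s=minimize(cost,[p0[0],p0[1],p0[2]+y],method="Nelder-Mead",options=dict(initial_simplex=np.array([p0[0],p0[1],p0[2]+y])+np.array([[0,0,0],[.01,0,0],[0,.01,0],[0,0,.08]])))
        if b is None or s.fun<b.fun:b=s
    return b.x,b.fun/max(1,len(M)),list(M)
E
python3 - <<'E'
from h import *
print(carton())
a=cv2.imread("pics/top.png")
cv2.imwrite("pics/crop.png",cv2.resize(a[90:255,190:430],None,fx=3.3,fy=3.3,interpolation=cv2.INTER_CUBIC))
for uv,z in(((206,231),.018),((403,248),.018),((222,131),.058),((411,147),.058)):print(unproj("top",uv,z))
E
```

```text
(array([ 0.57917015,  0.13242537, -0.07640425]), np.float64(0.05701470645293727), ['top', 'side'])
[0.48573652 0.32326177 0.018     ]
[ 0.43192277 -0.16121282  0.018     ]
[0.72753776 0.27637393 0.058     ]
[ 0.67470089 -0.18563911  0.058     ]
```

View pics/crop.png

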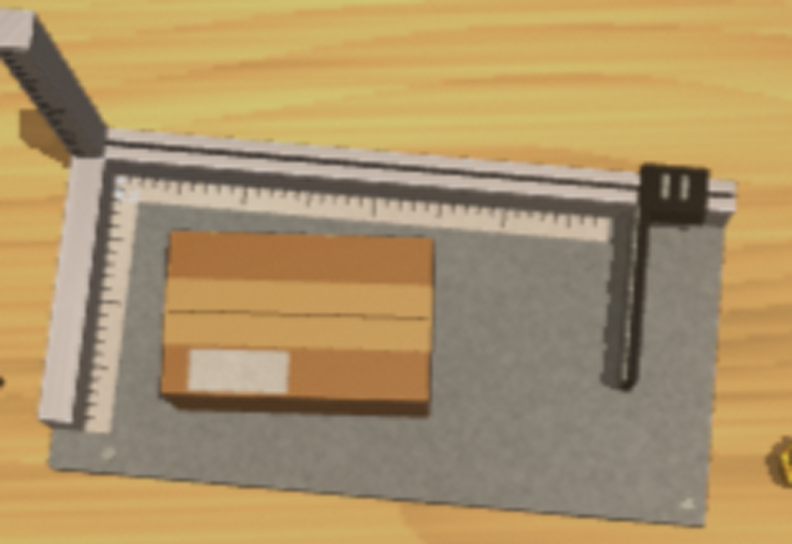

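The crop shows the carton top's corners at crop px (172,235), (433,238), (430,403) and (163,395). It lies about 0.07 rad askew to the fence, which runs from (110,130) to (735,183). The stop is at left and the blade at (625–640, 215–385).

```bash
cat >> h.py <<'E'
def rel(p,q): # q in frame p
    c,s=np.cos(p[2]),np.sin(p[2]);d=np.array(q[:2])-p[:2];return np.array([c*d[0]+s*d[1],-s*d[0]+c*d[1]])
def tool(w): # world target (x,y[,z]) -> shift cm in tool axes
    s=r.get_state();return np.round(np.array(s["orientation"]).T@(np.array(w)-s["eef_pos"])*100,2)
E
python3 - <<'E'
from h import *
cr=lambda x,y:np.array([x/3.3+190-.35,y/3.3+90-.35])
L=np.array([[110,200,.018],[110,200,.018],[54,0,0]])
# board fit: pixel landmarks (crop), local mm
B=[((50,466),(-120,225,18)),((706,525),(-120,-269,18)),((737,183),(134,-269,58)),((726,228),(110,-269,18)),((108,128),(134,225,58)),((736,212),(110,-269,58)),((42,420),(-90,225,58)),((74,424),(-90,200,58))]
P=np.array([b[1] for b in B])/1000.;U=np.array([cr(*b[0]) for b in B])
s=least_squares(lambda p:(proj("top",tf(p,P))-U).ravel(),[.58,.09,-.11],loss="soft_l1");b=s.x
print("board",b,np.round(proj("top",tf(b,P))-U,1).tolist())
print("corner",tf(b,np.array([[.11,.2,.018]])))
C=np.array([[.06,.095,.088],[.06,-.095,.088],[-.06,-.095,.088],[-.06,.095,.088]])
Uc=np.array([cr(*q) for q in((172,235),(433,238),(430,403),(163,395))])
s=least_squares(lambda p:(proj("top",tf(p,C))-Uc).ravel(),[.58,.13,-.05]);c=s.x
print("carton",c,np.round(s.fun,1));print("rel",rel(b,c),c[2]-b[2],"corners",[np.round(rel(b,q),3).tolist() for q in tf(c,C)])
print("blade",rel(b,(.606,-.109)),"fit",rel(b,(.473,-.241)))
np.save("b.npy",b)
for l in((-.10,.09,0),(-.02,.105,0),(.05,-.03,0),(.05,-.235,0)):print(l,tf(b,np.array([l])),tool(tf(b,np.array([l]))[0]))
E
```

```text
board [ 0.57815716  0.0898102  -0.11307154] [[-0.3, 0.7], [0.6, 0.6], [0.7, -0.6], [0.5, 0.0], [-9.2, -0.8], [0.4, 0.0], [-0.7, 0.1], [-0.1, -0.2]]
corner [[0.71002087 0.27612166 0.018     ]]
carton [ 0.57877849  0.13102898 -0.04648075] [-0.5 -0.7  0.6  0.   0.2 -0.  -0.3  0.7]
rel [-0.00403338  0.04102567] 0.06659079082494537 corners [[0.05, 0.14], [0.062, -0.05], [-0.058, -0.058], [-0.07, 0.132]]
blade [ 0.05009695 -0.19439911] fit [-0.06716008 -0.34056268]
(-0.1, 0.09, 0) [[0.4889505  0.19051856 0.        ]] [ 51.9  -70.28  22.25]
(-0.02, 0.105, 0) [[0.5701321  0.19639631 0.        ]] [ 59.94 -69.06  22.25]
(0.05, -0.03, 0) [[0.62445294 0.05436024 0.        ]] [ 62.1  -54.01  22.25]
(0.05, -0.235, 0) [[ 0.60132264 -0.14933068  0.        ]] [ 55.35 -34.65  22.25]
```

```bash
python3 -m crank '[[[39,-23,0],19.2,8.7],[[39,-23,0],19.2,8.7],[[39,-23,0],19.2,8.7],[[39,-23,0],19.2,8.7],[[39,-23,0],19.2,8.7],[[39,-23,0],19.2,8.7],[[39,-23,0],19.2,8.7],[[39,-23,0],19.2,8.7]]'
python3 - <<'E'
from h import *
b=np.load("b.npy");print(tool(tf(b,np.array([[-.105,.041,.045]]))[0]))
s=r.get_state();print(s["q"],np.round(s["orientation"],3).tolist(),np.degrees(b[2]))
E
```

```text
time_s: 2.0
eef_pos: [0.4698, -0.2962, 0.2227]
orientation: [[0.994, -0.107, 0.001], [-0.107, -0.994, 0.0], [0.001, -0.0, -1.0]]
ft_force: [0.1, -0.3, 0.4]
grip_width: 1.0
finger_force: 0.0
[ -3.86 -43.69  17.78]
[-7.64011778e-01  4.33508886e-01  1.60903530e+00  7.01274364e-04
  1.09878485e+00  9.13942421e-01] [[0.994, -0.107, 0.001], [-0.107, -0.994, 0.0], [0.001, -0.0, -1.0]] -6.478522021807322
```

```bash
python3 -m crank '[[[-3.9,-43.7,0],0.4,8.7],[[-3.9,-43.7,0],0.4,8.7],[[-3.9,-43.7,0],0.4,8.7],[[-3.9,-43.7,0],0.4,8.7],[[-3.9,-43.7,0],0.4,8.7],[[-3.9,-43.7,0],0.4,8.7],[[-3.9,-43.7,0],0.4,8.7],[[-3.9,-43.7,5],0.4,8.7]]'; python3 -m crank '[[[0,0,5],0,8.7],[[0,0,9],0,8.7],[[0,0,12.5],0,8.7],[[0,0,12.5],0,8.7]]'
python3 - <<'E'
from h import *
b=np.load("b.npy");s=r.get_state();print(rel(b,s["eef_pos"]),s["eef_pos"],np.array(s["orientation"])[:2,0],s["q"][5])
print(carton(("top",)))
E
```

```text
time_s: 3.0
eef_pos: [0.4817, 0.1433, 0.1753]
orientation: [[0.994, -0.113, 0.012], [-0.113, -0.994, 0.001], [0.012, -0.003, -1.0]]
ft_force: [-0.5, -1.0, -0.6]
grip_width: 1.001
finger_force: 0.0
time_s: 3.5
eef_pos: [0.4763, 0.1386, 0.0456]
orientation: [[0.993, -0.12, -0.006], [-0.12, -0.993, -0.001], [-0.006, 0.001, -1.0]]
ft_force: [-0.2, 0.2, 1.1]
grip_width: 1.0
finger_force: 0.0
[-0.10668302  0.03703343] [0.4763339  0.13864427 0.04556696] [ 0.99276521 -0.11994264] 1.7491451674323706
(array([ 0.579,  0.131, -0.2  ]), np.float64(0.0), [])
```

```bash
python3 -m crank '[[[2,-0.4,0],-0.4,8.7],[[3,-0.4,0],-0.4,8.7],[[4,-0.4,0],-0.4,8.7],[[5,-0.4,0],-0.4,8.7],[[6,-0.4,0],-0.4,8.7],[[7,-0.4,0],-0.4,8.7],[[7.8,-0.4,0],-0.4,8.7],[[8.2,-0.4,0],-0.4,8.7]]'; python3 -m crank '[[[0.2,0,0],0,8.7],[[0.4,0,0],0,8.7]]'
python3 - <<'E'
from h import *
b=np.load("b.npy");s=r.get_state();print(rel(b,s["eef_pos"]),s["eef_pos"],np.array(s["orientation"])[:2,0],s["ft_force"])
E
```

```text
time_s: 4.6
eef_pos: [0.5572, 0.1337, 0.0483]
orientation: [[0.994, -0.112, -0.005], [-0.112, -0.994, -0.0], [-0.005, 0.001, -1.0]]
ft_force: [-7.6, 1.0, 5.5]
grip_width: 0.995
finger_force: 3.8
time_s: 4.85
eef_pos: [0.5599, 0.1334, 0.0483]
orientation: [[0.994, -0.112, -0.007], [-0.112, -0.994, -0.0], [-0.007, 0.001, -1.0]]
ft_force: [-7.0, 1.1, 5.7]
grip_width: 0.998
finger_force: 3.9
[-0.02301434  0.04128817] [0.55994836 0.13343144 0.04830398] [ 0.99365479 -0.11223839] [-7.03537289  1.08253972  5.69146375]
```

```bash
python3 -m crank '[[[0.2,0,0],0,8.7],[[0.4,0,0],0,8.7],[[0.4,0,0],0,8.7]]'|sed -n '1,2p;4p';  python3 -m crank '[[[0.15,0,0],0,8.7],[[0.3,0,0],0,8.7]]'|sed -n '1,2p;4p'
```

```text
time_s: 5.22
eef_pos: [0.5616, 0.1333, 0.0481]
ft_force: [-10.2, 1.3, 9.0]
time_s: 5.48
eef_pos: [0.5615, 0.1333, 0.0481]
ft_force: [-16.6, 2.5, 15.1]
```

```bash
python3 -m crank '[[[-4,0,0],0,8.7],[[-4,0,-5],0,6],[[-4,2,-10],-10,6],[[0,8,-10],-90,6],[[6.6,14.1,-10],-90,6],[[6.6,14.1,-10],-90,6],[[6.6,14.1,-10],-90,6],[[6.6,14.1,-10],-90,6]]'
python3 - <<'E'
from h import *
b=np.load("b.npy");s=r.get_state();R=np.array(s["orientation"]);print("turn left deg",np.degrees(b[2]+np.pi/2-np.arctan2(R[1,0],R[0,0])), s["q"])
print(rel(b,s["eef_pos"]),tool(tf(b,np.array([[.045,-.10,.15]]))[0]))
a=eyes.snapshot("top");cv2.imwrite("pics/t2.png",cv2.resize(a[90:255,190:430],None,fx=3.3,fy=3.3))
E
```

```text
time_s: 6.48
eef_pos: [0.6215, -0.0164, 0.1484]
orientation: [[0.544, 0.839, 0.003], [0.839, -0.544, -0.001], [0.001, 0.003, -1.0]]
ft_force: [-0.1, 0.4, 0.3]
grip_width: 0.692
finger_force: 0.0
turn left deg 26.48918633971691 [-2.05725548e-01  6.10140356e-01  1.51154109e+00 -2.34546698e-04
  1.01720225e+00  3.69793582e-01]
[ 0.05507737 -0.10060918] [-0.39 -0.93 -0.16]
```

View pics/t2.png

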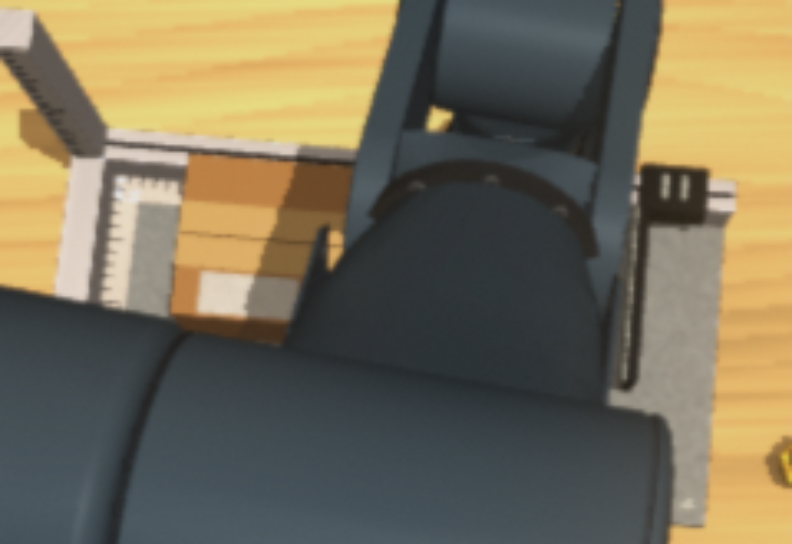

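The carton's long side now lies along the fence: its edge at crop (190–350, 155) runs parallel to it. Its end at x≈185 is still clear of the stop. Next is the end push.

```bash
python3 -m crank '[[[-0.4,-0.9,0],-10,6],[[-0.4,-0.9,0],-20,6],[[-0.4,-0.9,0],-26.5,6],[[-0.4,-0.9,3],-26.5,6],[[-0.4,-0.9,7],-26.5,6],[[-0.4,-0.9,10.4],-26.5,6],[[-0.4,-0.9,10.4],-26.5,6]]'
python3 - <<'E'
from h import *
b=np.load("b.npy");s=r.get_state();R=np.array(s["orientation"]);print("turn left deg",np.degrees(b[2]+np.pi/2-np.arctan2(R[1,0],R[0,0])), s["q"])
print(rel(b,s["eef_pos"]))
E
```

```text
time_s: 7.4
eef_pos: [0.6091, -0.0132, 0.0418]
orientation: [[0.119, 0.993, -0.004], [0.993, -0.119, 0.001], [0.0, -0.004, -1.0]]
ft_force: [-0.4, 0.4, 0.2]
grip_width: 0.691
finger_force: 0.0
turn left deg 0.3549407561072674 [-2.04764939e-01  7.52159318e-01  1.59735815e+00 -2.00532659e-04
  7.96526116e-01 -8.53585109e-02]
[ 0.04235994 -0.09883237]
```

```bash
python3 -m crank '[[[2,0.2,0],-0.4,6],[[3.2,0.2,0],-0.4,6],[[4.2,0.2,0],-0.4,6],[[5.2,0.2,0],-0.4,6],[[6.2,0.2,0],-0.4,6],[[7.2,0.2,0],-0.4,6],[[8.2,0.2,0],-0.4,6],[[8.8,0.2,0],-0.4,6]]'; python3 -m crank '[[[0.3,0,0],0,6],[[0.6,0,0],0,6],[[0.8,0,0],0,6]]';python3 - <<'E'
from h import *
b=np.load("b.npy");s=r.get_state();print(rel(b,s["eef_pos"]))
E
```

```text
time_s: 8.4
eef_pos: [0.6245, 0.0734, 0.0456]
orientation: [[0.109, 0.994, 0.004], [0.994, -0.109, -0.003], [-0.002, 0.004, -1.0]]
ft_force: [-0.6, -7.0, 3.3]
grip_width: 0.693
finger_force: 3.2
time_s: 8.78
eef_pos: [0.6253, 0.0809, 0.0456]
orientation: [[0.109, 0.994, 0.004], [0.994, -0.109, -0.003], [-0.002, 0.004, -1.0]]
ft_force: [-1.2, -5.6, 3.8]
grip_width: 0.69
finger_force: 3.3
[ 0.04785998 -0.00351615]
```

```bash
python3 -m crank '[[[0.2,0,0],0,6],[[0.4,0,0],0,6],[[0.4,0,0],0,6]]'|sed -n '1,2p;4p';  python3 -m crank '[[[0.2,0,0],0,6],[[0.4,0,0],0,6],[[0.4,0,0],0,6]]'|sed -n '1,2p;4p'
```

```text
time_s: 9.15
eef_pos: [0.6255, 0.0833, 0.0456]
ft_force: [-1.3, -9.9, 4.1]
time_s: 9.52
eef_pos: [0.6253, 0.0834, 0.0457]
ft_force: [-4.7, -22.1, 6.8]
```

```bash
python3 -m crank '[[[-3,0,0],0,6],[[-5,0,-5],0,0],[[-9,1.2,-10],0,0],[[-15,1.2,-10],0,0],[[-20,1.2,-10],0,0],[[-24.4,1.2,-10],0,0],[[-24.4,1.2,-10],0,0]]'
python3 - <<'E'
from h import *
b=np.load("b.npy");s=r.get_state();print(rel(b,s["eef_pos"]))
a=eyes.snapshot("top");cv2.imwrite("pics/t3.png",cv2.resize(a[90:255,190:430],None,fx=3.3,fy=3.3))
w=eyes.snapshot("side");cv2.imwrite("pics/s3.png",cv2.resize(w[140:320,250:480],None,fx=3.3,fy=3.3))
print([(rel(b,d["position"]),d["confidence"]) for d in finder.tip_of("blade_mid","side")[:2]])
print([(rel(b,d["position"]),d["confidence"]) for d in finder.tip_of("carton","top")[:3]])
E
```

```text
time_s: 10.4
eef_pos: [0.6103, -0.1567, 0.1447]
orientation: [[0.114, 0.993, 0.002], [0.993, -0.114, -0.001], [-0.001, 0.003, -1.0]]
ft_force: [0.3, 0.8, -0.2]
grip_width: 0.091
finger_force: 0.0
[ 0.05980442 -0.24134976]
[(array([ 0.05041944, -0.19989784]), 0.84)]
[(array([-0.09690898,  0.37696269]), 0.65)]
```

View pics/t3.png

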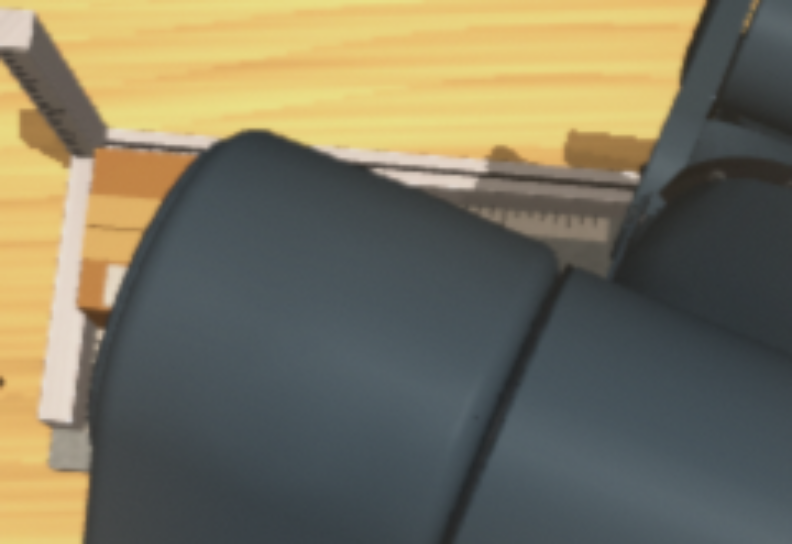

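View pics/s3.png

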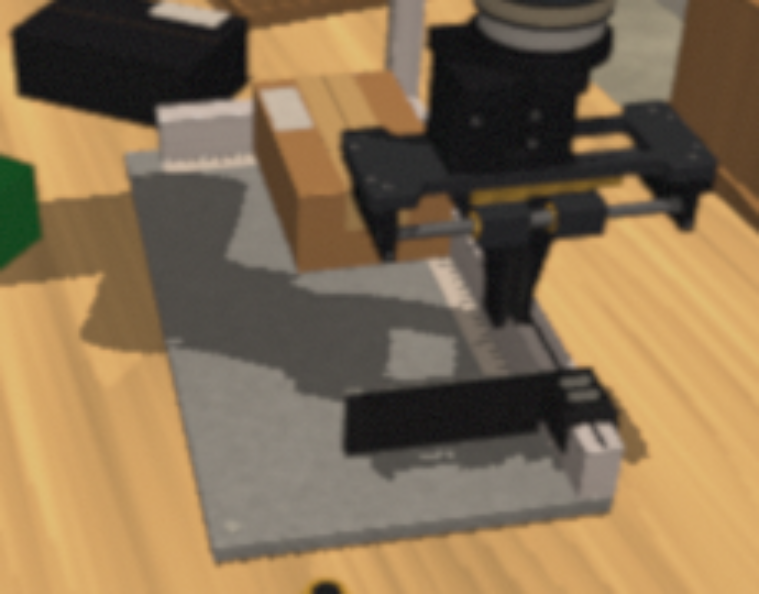

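The side view (crop) shows the carton tucked into the corner against the fence and stop. The blade's black back is at (350–560, 375–450), and the shut fingers hang behind it, above. I'll descend and push the cursor.

```bash
python3 -m crank '[[[0,0,4],0,0],[[0,0,8],0,0],[[0,0,10],0,0],[[0,0,10],0,0],[[1.5,0,10],0,0],[[3,0,10],0,0],[[4,0,10],0,0],[[5,0,10],0,0]]'|sed -n '1,4p'
python3 - <<'E'
from h import *
b=np.load("b.npy");s=r.get_state();print(rel(b,s["eef_pos"]),s["eef_pos"][2],s["ft_force"])
eyes.snapshot("side");print([(rel(b,d["position"]),d["confidence"]) for d in finder.tip_of("blade_mid","side")[:2]])
E
```

```text
time_s: 11.6
eef_pos: [0.6163, -0.1039, 0.0446]
orientation: [[0.11, 0.994, 0.002], [0.994, -0.11, -0.001], [-0.001, 0.002, -1.0]]
ft_force: [-0.4, -2.1, 0.9]
[ 0.05979521 -0.18821005] 0.044566374283115065 [-0.41150391 -2.07382596  0.92678544]
[(array([ 0.04825633, -0.16844103]), 0.59)]
```

```bash
python3 -m crank '[[[1.2,0,0],0,0],[[2.6,0,0],0,0],[[4,0,0],0,0],[[5.4,0,0],0,0],[[6.8,0,0],0,0],[[8.2,0,0],0,0],[[9.6,0,0],0,0],[[11,0,0],0,0]]'|sed -n '1,4p'; python3 -m crank '[[[1,0,0],0,0],[[2,0,0],0,0],[[3,0,0],0,0],[[4,0,0],0,0],[[5,0,0],0,0],[[5.5,0,0],0,0],[[5.8,0,0],0,0],[[6,0,0],0,0]]'|sed -n '1,4p';python3 - <<'E'
from h import *
b=np.load("b.npy");s=r.get_state();print(rel(b,s["eef_pos"]))
E
```

```text
time_s: 12.7
eef_pos: [0.6279, 0.0058, 0.0436]
orientation: [[0.11, 0.994, 0.001], [0.994, -0.11, -0.0], [-0.0, 0.001, -1.0]]
ft_force: [1.3, -2.0, 0.5]
time_s: 13.7
eef_pos: [0.6339, 0.0646, 0.0435]
orientation: [[0.11, 0.994, -0.001], [0.994, -0.11, -0.0], [-0.0, -0.001, -1.0]]
ft_force: [1.5, -1.6, 0.4]
[ 0.05821704 -0.01877144]
```

```bash
python3 -m crank '[[[0.2,0,0],0,0],[[0.4,0,0],0,0],[[0.6,0,0],0,0],[[0.7,0,0],0,0],[[0.7,0,0],0,0]]'|sed -n '1,2p;4p'; python3 -m crank '[[[0.1,0,0],0,0],[[0.2,0,0],0,0],[[0.2,0,0],0,0]]'|sed -n '1,2p;4p'
```

```text
time_s: 14.32
eef_pos: [0.6346, 0.0711, 0.0435]
ft_force: [-0.8, -3.1, 0.5]
time_s: 14.7
eef_pos: [0.6346, 0.0712, 0.0435]
ft_force: [-1.3, -9.5, -0.2]
```

```bash
python3 -m crank '[[[-2,0,0],0,0],[[-4,0,0],0,0],[[-5,0,-5],0,0],[[-7,0,-10],0,0],[[-12,0,-16],0,0],[[-18,-2,-16],0,0],[[-24,-4,-16],0,0],[[-30,-6,-16],0,0]]'|sed -n '1,4p'; python3 -m crank '[[[-6,-2,0],0,0],[[-12,-4,0],0,0],[[-18,-8,0],0,0],[[-23,-12,0],0,0],[[-23,-12,0],0,0],[[-23,-12,0],0,0]]'|sed -n '1,4p'
python3 - <<'E'
from h import *
b=np.load("b.npy")
a=eyes.snapshot("top");cv2.imwrite("pics/t4.png",cv2.resize(a[90:255,190:430],None,fx=3.3,fy=3.3,interpolation=cv2.INTER_CUBIC))
for n in("carton","blade_mid"):print([(rel(b,d["position"]),d["confidence"]) for d in finder.tip_of(n,"top")[:3]])
for n in("fitting","tape_roll","small_carton"):print(n,[(d["position"],d["confidence"]) for d in finder.tip_of(n,"top")[:2]])
w=eyes.snapshot("side");cv2.imwrite("pics/s4.png",cv2.resize(w[140:320,250:480],None,fx=3.3,fy=3.3))
# predicted home top corners in crop px
q=tf(b,np.array([[.11,.2,.088],[.11,.01,.088],[-.01,.01,.088],[-.01,.2,.088]]))
print(np.round((proj("top",q)+.35-[190,90])*3.3))
E
```

```text
time_s: 15.7
eef_pos: [0.5466, -0.2088, 0.2041]
orientation: [[0.111, 0.994, 0.001], [0.994, -0.111, 0.0], [0.0, 0.001, -1.0]]
ft_force: [0.5, 0.5, 0.2]
time_s: 16.45
eef_pos: [0.4022, -0.4224, 0.2034]
orientation: [[0.113, 0.994, 0.001], [0.994, -0.113, 0.001], [0.001, 0.0, -1.0]]
ft_force: [0.8, 1.0, -0.0]
[(array([0.04755059, 0.10099993]), 0.92), (array([-0.09233398,  0.37567064]), 0.86), (array([-0.30513705,  0.09245133]), 0.78)]
[(array([0.04979975, 0.01560841]), 0.59)]
fitting [([0.4732, -0.2388, 0.0032], 0.53)]
tape_roll []
small_carton []
[[ 97. 145.]
 [358. 167.]
 [342. 329.]
 [ 77. 306.]]
```

View pics/t4.png

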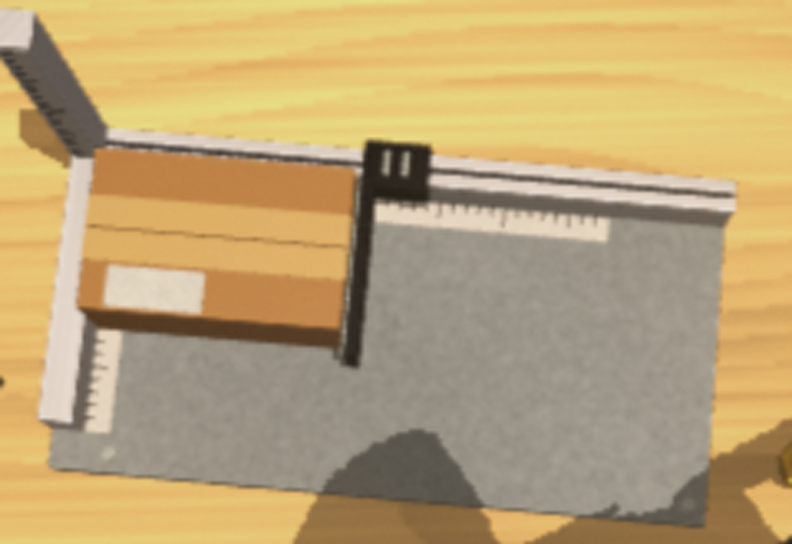

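View pics/s4.png

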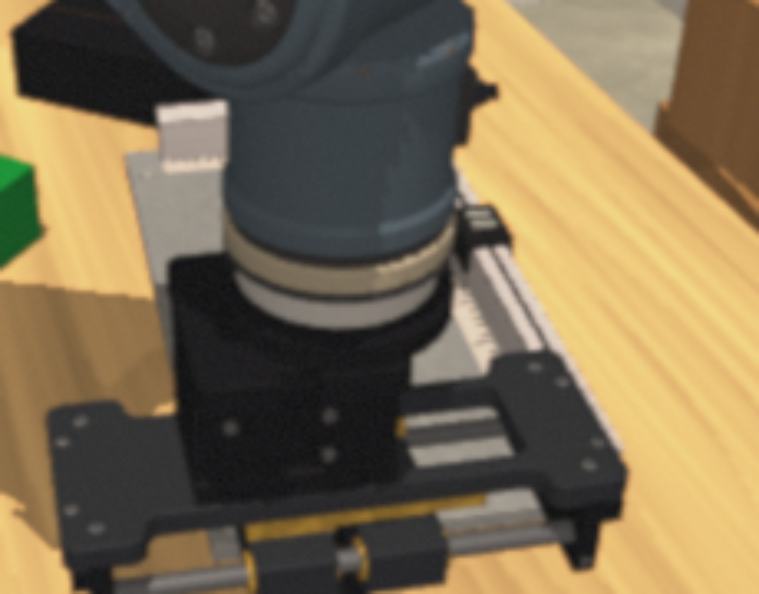

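The top view shows the carton in the corner with its seam parallel to the fence and the blade at (345–370, 170–365) against its free end. The side view is mostly blocked by the hand. I'll check the fence gap with the wrist camera from above.

```bash
python3 -m crank '[[[58,22,-5],0,0],[[58,22,-5],0,0],[[58,22,-5],0,0],[[58,22,-5],0,0],[[58,22,-5],0,0],[[58,22,-5],0,0],[[58,22,-5],0,0],[[58,22,-5],0,0]]'|sed -n '1,2p'; python3 -m crank '[[[13,5,0],0,0],[[13,5,0],0,0],[[13,5,0],0,0],[[13,5,0],0,0]]'|sed -n '1,2p'
python3 - <<'E'
from h import *
b=np.load("b.npy")
K=eyes.calibration("wrist");V=np.array(K["view"]);f=240/np.tan(np.radians(K["vertical_fov"])/2)
a=eyes.snapshot("wrist")
P=tf(b,np.array([[.11,.2,.088],[.11,.01,.088],[-.01,.01,.088],[-.01,.2,.088],[.11,.2,.058],[.11,.01,.058]]))
p=np.c_[P,np.ones(6)]@V.T;th=np.arctan2(np.hypot(p[:,0],p[:,1]),p[:,2]);ph=np.arctan2(p[:,1],p[:,0])
print(np.round(np.c_[K["cx"]+f*th*np.cos(ph),K["cy"]+f*th*np.sin(ph)]),f,rel(b,-V[:3,:3].T@V[:3,3]))
cv2.imwrite("pics/w.png",a);print(rel(b,r.get_state()["eef_pos"]))
E
```

```text
time_s: 17.8
eef_pos: [0.6308, 0.0246, 0.244]
time_s: 18.3
eef_pos: [0.6936, 0.1466, 0.2431]
[[328.  76.]
 [327. 291.]
 [201. 288.]
 [192.  82.]
 [328.  82.]
 [327. 279.]] 371.64829954431775 [0.10808665 0.136519  ]
[0.10818461 0.06799586]
```

View pics/w.png

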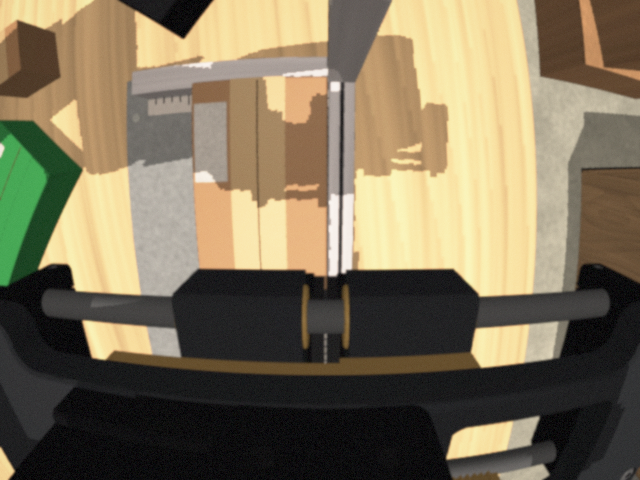

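The wrist picture shows the carton's long side against the fence along x≈328 with no gap from (328,80) to (327,275). Its end meets the stop at y≈80. I'll retreat and hand in.

```bash
python3 -m crank '[[[-40,-20,0],0,0],[[-40,-20,0],0,0],[[-40,-20,0],0,0],[[-40,-20,0],0,0],[[-40,-20,0],0,0],[[-40,-20,0],0,0],[[-40,-20,0],0,0],[[-40,-20,0],0,0]]'|sed -n '1,2p'; python3 -c "
from rig import r
print(r.hand_in())"
```

```text
time_s: 19.35
eef_pos: [0.4478, -0.234, 0.2441]
the job is handed in; nothing more can be done
None
```

The job is handed in at about 19 s: the carton lies flat along the long fence with its end against the stop, the cursor blade rests on its free end, and the hand is clear.

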